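Push the draining tray home over the sink

ROBOT

A 6-joint arm with a two-finger parallel gripper is mounted at the origin on a cart in front of the work surface, level with it; the furniture and walls round the work are solid. World frame = base frame: x ahead of the robot, y to its left, z up, the work surface at z = 0. Lengths are in m, angles in rad, forces in N, time in s.
With the tool pointing down it reaches from about 0.225 to 0.875 m from the base axis. Payload 3.4 kg.
Tool frame: the origin (TCP) lies at the very end of the fingers, on their centre line; the grasp point (between the pads) lies 19 mm behind it (grip_depth is the distance from the TCP to the grasp point, in m); x points along the fingers, z is the direction in which the jaws open and shut, and the axes are right-handed (so a half turn about x gives the same grasp; the last joint's range is limited). The gripper opens to 85 mm and grips with 20 to 120 N. Pads are 22 mm wide; open, the fingers measure 114 mm over their backs; the gripper's body (76 mm by 85 mm) begins 54 mm behind the grasp point. The pads swing forward as they close: fully open they stand 13 mm farther back than shut.
Start: joints at [1.191, 0.276, 1.505, -0, 1.361, -0.121], TCP at [0.147, 0.556, 0.231] pointing down, gripper open.
Joint ranges: [-2.89, 2.89], [-0.75, 2.08], [0.22, 2.7], [-1.18, 4.32], [0.11, 2.71], [-2.7, 2.7]. Speed limits (rad/s): [2.57, 2.57, 3.14, 3.14, 3.14, 3.14].

INTERFACE

Orientations are given as a unit quaternion [w, x, y, z].
In Python, from rig import get_state, get_image, sign_off, grip_depth gives the robot as it stands. The module is installed in compiled form; this text tells all that it offers.
- The arm moves only by the tool arm_command, never from a script. Its argument "series" is a list of rows, each an object with "dp": the shift along the tool's x, y, z scaled (see below), a list of three; "angular": the turn, a rotation vector about the tool's x, y, z scaled (see below), a list of three; "gripper": the finger opening in mm, from 0 to 85.4. A call has exactly 8 rows; each row shifts and turns the pose as measured when the row begins, along the tool's axes as they then stand; what a row does not reach is not made up. The controller multiplies each number of a shift by 0.12 m and each number of a turn by 90 degrees. A row lasts 1/8 s, in which the tool goes at most 62.5 mm and 10.7 degrees, less where a joint would pass 70% of its speed; a pose out of reach is approached as far as the arm can. A call with a number of a shift or a turn outside -1 to 1 is refused whole. A call with a gripper value outside its range is refused whole. The fingers move at their own pace and stop on an object; "grip_force" is the grip in N (left out, the last holds). Time passes only in rows, so rows that do not move let the fingers close, or fill a call up. It gives the time, the measured TCP pose, the force and the opening at its end, in the units of the state.
- get_state(): the state, without advancing time (a new reading comes with each control period).
- get_image(name): name is "scene" or "side" or "wrist"; returns a dict with "image" (420x560x3 uint8, blue, green, red), "depth" (420x560 float32, m along the optical axis (not along the pixel's ray), 0 where there is no reading), "mtx" (3x3 intrinsics, pixels), "view" (4x4, takes a point from world to camera coordinates); the wrist camera has in their place "mount" (4x4, takes a point from camera to tool coordinates, whose origin is the TCP and whose axes are the tool frame's). Camera axes: x right, y up, looking along -z (the intrinsics and any distortion apply to the point x, -y, -z); pixel columns grow to the right and rows downward; lengths in m; the calibration is good to about 2 mm. A picture is of the moment at which its call begins: read the wrist's pose just before it.
- sign_off(): hands the job in, once; it reports no verdict.
The state is a dict: "clock": time; "qpos": joint angles; "qd": joint speeds; "effort": joint torques, N m; "position": TCP position; "ee_rot": TCP orientation; "contact_force": force on the tool from outside, world axes, zero at the start; "moment": the same for the moment, N m; "width": finger opening in m.
Only numpy, scipy, OpenCV 4.12 (cv2) and the standard library are available. Lean on these libraries where they do the work, as an engineer would, in place of code of your own. Each camera call takes 0.05 s, during which the arm holds its last target. There are 200 camera calls.

TASK

Washed bar pieces are draining on the steel tray, but its pouring lip stops short of the sink. With the fingertips, push the tray towards the sink until the bead under the lip drops over the sink's front edge and the lip hangs about 3 cm over the sink, square to that edge. Do not lift the tray, do not touch or upset the pieces draining on it, and leave the other things on the worktop where they are.

Things in the scene. Friction and masses are not known exactly. Their poses are not given: they have to be found in the camera images.
- drain_tray: Loose shallow steel draining tray, 0.45-0.7 kg; x points to its pouring lip, z up. Origin: centre of its 100 (x) by 220 mm (y) body, at worktop height. A rimmed wall 18 mm high stands round rear and sides. The lip, 150 mm wide, runs flat from x = 50 to x = 85 mm. Sheet underside 5 mm up, on two rear rubber feet (x = -34, y = +-65 mm) and the bead. Slides at 3 to 7 N with its load.
- lip_tip (a point): Middle of the lip's front end, upper side: tray (85, 0, 8) mm. Its x beyond sink_edge is the overhang. It sinks about 7 mm when the bead drops over the edge.
- bead (a point): Middle of the round locating bead across the lip's underside, at tray (65, 0, 2.5) mm: 5 mm thick, 136 mm long along the tray's y. The tray rides on it; once its whole length has passed the sink's edge it drops over it, and the tray slopes about 3.5 degrees towards the sink.
- tray_rear (a point): Middle of the tray's straight rear wall, the place to push: outer face, tray (-52, 0, 15.5) mm, 137 mm behind the lip's tip. The wall runs 100 mm to each side of this point and from 5 to 18 mm above the worktop. The worktop's front edge lies 10 to 50 mm nearer to the robot; a corner may stand out over it.
- sink_edge (a point): Fixed point on the front edge of the sink's cut-out, at worktop height, half-way along it. World axes: the edge runs straight along y, 200 mm to either side; the open sink lies on the +x side, the worktop (193 mm deep here, to its front edge) on the -x side.
- shot_glass: Clear shot glass draining mouth down on the tray's left (+y) part, 48 mm across, 61 mm high, 0.07 kg, loose. Origin at the centre of its foot, which is on top, about 70 mm above the worktop; its z points down.
- egg_cup: Plated egg cup draining mouth down at the middle of the tray, 46 mm across, 60 mm high, 0.06 kg, loose. Origin at the centre of its foot, which is on top, about 69 mm above the worktop; its z points down.
- jigger: Plated double jigger standing on the tray's right (-y) part, 43 mm across, 70 mm high, 0.09 kg, loose. Origin at the centre of its underside, z up. The three pieces stand in a row; their near sides are 33 mm or more from the outer face of the rear wall, their tops 69 to 80 mm above the worktop.
- polish_tin: Green and white polish tin, 67 mm across, 44 mm high, loose on the worktop to the left of the tray; origin at the centre of its underside.
- tumbler: Clear tumbler, 80 mm across, 88 mm high, upright and loose on the worktop to the left; origin at the centre of its underside.
- lemon: Yellow lemon, 71 x 53 x 51 mm, loose on the worktop to the left; origin at the centre of its underside.
Things that resemble listed ones, but are neither listed nor needed, are in the scene too. What is shaped like the egg_cup but pink or turquoise is not meant.

How it is judged:
By the outcome, as a careful person would: the job done as asked, in the order asked, and still so for the second after the job is handed in, with the robot touching nothing.
It also fails if it takes over 38 s, if anything falls off the work surface, if the arm or the gripper's body presses on something with over 40 N, if the wrist force passes 120 N, or if a joint passes its speed limit or range.

## Working session

There is one attempt and no reset: what is moved stays moved. The work goes in short steps, Python scripts to look and compute and a tool call to move; the robot and the scene stay as the last step left them, time stands still between calls to the robot, and variables do not carry over. Pictures are saved under pics/ and viewed, about 8 in all and at most 12, crops included, and the job is handed in when it is done.

Besides the shell and the picture viewer there is one more tool, called after "Emit:" as a command line: name --argument value ..., lists and objects as JSON in quotes. arm_command: Moves the arm, as the interface text tells. Its arguments: {"type":"object","properties":{"series":{"type":"array","items":{"type":"object","properties":{"dp":{"type":"array","items":{"type":"number"}},"angular":{"type":"array","items":{"type":"number"}},"gripper":{"type":"number"}}}},"grip_force":{"type":"number"}},"required":["series"]}

```bash
mkdir -p pics; cat > h.py <<'E'
import numpy as np, cv2
from rig import get_state, get_image, sign_off, grip_depth
from scipy.spatial.transform import Rotation as R
def snap(name,fn):
    s=get_state(); d=get_image(name)
    if name=="wrist":
        q=s["ee_rot"]; T=np.eye(4); T[:3,:3]=R.from_quat([q[1],q[2],q[3],q[0]]).as_matrix(); T[:3,3]=s["position"]
        c2w=T@d["mount"]
    else: c2w=np.linalg.inv(d["view"])
    np.savez(fn,image=d["image"],depth=d["depth"],mtx=d["mtx"],c2w=c2w); cv2.imwrite(f"pics/{fn}.png",d["image"])
def load(fn): return np.load(fn+".npz")
def ray(d,u,v):
    K=d["mtx"]; return np.array([(u-K[0,2])/K[0,0],-(v-K[1,2])/K[1,1],-1.])
def pix(d,u,v,z=None):
    r=ray(d,u,v); M=d["c2w"]
    if z is None:
        return M[:3,:3]@(r*np.median(d["depth"][int(v)-1:int(v)+2,int(u)-1:int(u)+2]))+M[:3,3]
    w=M[:3,:3]@r; return M[:3,3]+w*(z-M[2,3])/w[2]
def proj(d,p):
    c=np.linalg.inv(d["c2w"])@np.append(p,1); K=d["mtx"]
    return np.array([K[0,0]*c[0]/-c[2]+K[0,2],K[1,1]*c[1]/c[2]+K[1,2]])
E
python3 - <<'E'
from h import *
s=get_state();print({k:np.round(v,3) for k,v in s.items()})
for n in("scene","side","wrist"):
    d=None;snap(n,n+"0");d=load(n+"0");print(n,d["mtx"].round(1).tolist(),d["c2w"].round(3).tolist())
a=load("scene0")["image"];b=load("side0")["image"];c=load("wrist0")["image"]
E
```

```text
{'clock': np.float64(0.0), 'qpos': array([ 1.191,  0.277,  1.506,  0.   ,  1.361, -0.121]), 'qd': array([-0.   , -0.001,  0.002, -0.002, -0.   ,  0.002]), 'effort': array([ 1.0000e-03, -4.1678e+01, -2.4580e+01, -0.0000e+00,  1.1000e-02,
       -0.0000e+00]), 'position': array([0.147, 0.555, 0.23 ]), 'ee_rot': array([ 0.56 , -0.432,  0.561,  0.431]), 'contact_force': array([-0.311,  0.003,  0.318]), 'moment': array([ 0.029, -0.061,  0.001]), 'width': np.float64(0.085)}
scene [[462.7, 0.0, 279.1], [0.0, 462.7, 209.2], [0.0, 0.0, 1.0]] [[-0.716, 0.495, -0.493, -0.3], [-0.698, -0.487, 0.525, 0.597], [0.019, 0.72, 0.694, 1.183], [0.0, 0.0, 0.0, 1.0]]
side [[485.5, 0.0, 278.6], [0.0, 485.5, 209.7], [0.0, 0.0, 1.0]] [[0.971, 0.141, -0.195, 0.223], [-0.241, 0.588, -0.772, -1.253], [0.006, 0.797, 0.604, 0.871], [0.0, 0.0, 0.0, 1.0]]
wrist [[338.3, 0.0, 277.8], [0.0, 338.3, 215.6], [0.0, 0.0, 1.0]] [[0.256, -0.927, -0.275, 0.078], [0.967, 0.245, 0.075, 0.575], [-0.002, -0.285, 0.958, 0.372], [0.0, 0.0, 0.0, 1.0]]
```

View pics/scene0.png

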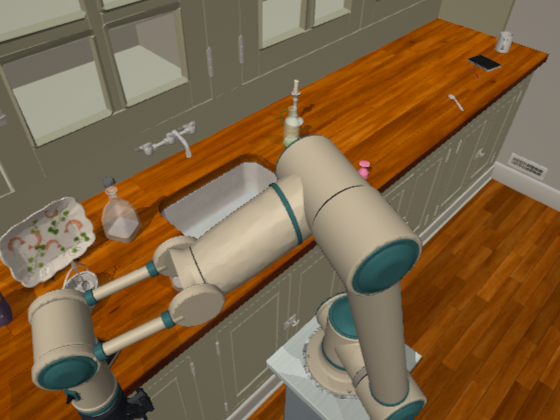

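View pics/side0.png

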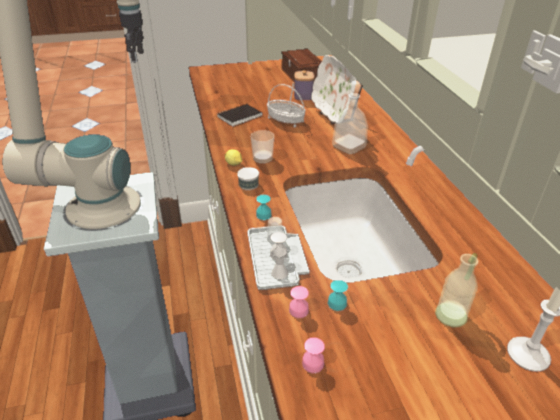

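Side view: the tray is at about (278,257), with three clear or plated pieces on it at (275,228), (279,245) and (280,268). Teal cups at (263,208) and (338,297) and pink cups at (299,303) and (314,357) are decoys off the tray. The tin is at (248,178), the lemon at (233,157) and the tumbler at (262,146). Next is a close crop.

```bash
python3 - <<'E'
from h import *
d=load("side0");im=d["image"][165:305,225:400]
cv2.imwrite("pics/crop0.png",cv2.resize(im,None,fx=4.5,fy=4.2,interpolation=cv2.INTER_CUBIC))
# height map: worktop points near
M=d["c2w"];K=d["mtx"];D=d["depth"];v,u=np.mgrid[:420,:560]
P=np.stack([(u-K[0,2])/K[0,0]*D,-(v-K[1,2])/K[1,1]*D,-D],-1)@M[:3,:3].T+M[:3,3]
np.save("P",P)
for y in np.arange(-.35,.3,.05):
    m=(abs(P[...,1]-y)<.006)&(D>0)&(P[...,0]>.2)&(P[...,0]<.8)&(abs(P[...,2])<.004)
    x=np.sort(P[...,0][m]); 
    if len(x)<2: continue
    g=np.diff(x);i=g.argmax();print(y.round(2),x[0].round(3),x[-1].round(3),"gap",x[i].round(3),x[i+1].round(3))
E
```

```text
-0.35 0.352 0.546 gap 0.383 0.523
-0.3 0.354 0.545 gap 0.387 0.527
-0.25 0.352 0.544 gap 0.391 0.502
-0.2 0.352 0.543 gap 0.456 0.499
-0.15 0.352 0.545 gap 0.432 0.48
-0.1 0.353 0.543 gap 0.461 0.474
-0.05 0.352 0.543 gap 0.531 0.536
-0.0 0.353 0.558 gap 0.419 0.468
0.05 0.354 0.799 gap 0.414 0.482
0.1 0.352 0.799 gap 0.426 0.483
0.15 0.352 0.8 gap 0.49 0.556
0.2 0.353 0.786 gap 0.49 0.568
0.25 0.352 0.799 gap 0.499 0.583
```

View pics/crop0.png

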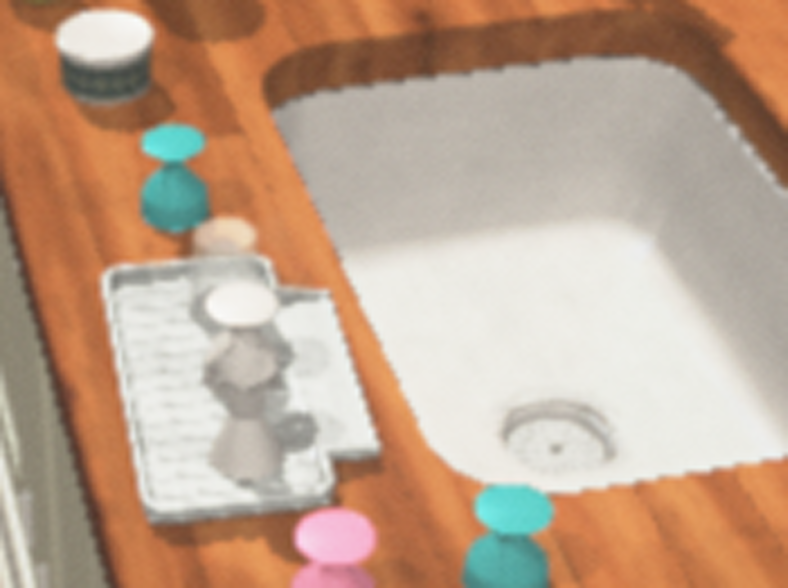

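```bash
python3 - <<'E'
from h import *
d=load("side0")
f=lambda x,y,z:pix(d,225+(x+.5)/4.5-.5,165+(y+.5)/4.2-.5,z)
L=f(330,290,.008);Rr=f(381,455,.008);A=f(104,270,.018);B=f(148,515,.018);C=f(270,257,.018);E=f(330,497,.018)
for n,p in dict(lipL=L,lipR=Rr,rearL=A,rearR=B,frL=C,frR=E).items():print(n,p.round(4))
for a,b in((L,Rr),(A,B),(C,E)):
    t=a-b;print(np.linalg.norm(t).round(4),"yaw deg",np.degrees(np.arctan2(-t[0],t[1])).round(2))
print("lip mid",((L+Rr)/2).round(4),"rear mid",((A+B)/2).round(4))
for n,x,y,z in(("glass",242,303,.07),("egg",243,362,.069),("jig",248,410,.08),("teal",173,142,.06),("tin",105,30,.044),("pink",335,540,.06)):print(n,f(x,y,z).round(3))
s=get_state();q=s["ee_rot"];print(R.from_quat([q[1],q[2],q[3],q[0]]).as_matrix().round(3))
E
```

```text
lipL [ 0.5276 -0.2685  0.008 ]
lipR [ 0.5137 -0.4228  0.008 ]
rearL [ 0.3947 -0.2278  0.018 ]
rearR [ 0.3754 -0.4497  0.018 ]
frL [ 0.4972 -0.2385  0.018 ]
frR [ 0.4737 -0.4588  0.018 ]
0.155 yaw deg -5.16
0.2227 yaw deg -4.98
0.2216 yaw deg -6.1
lip mid [ 0.5207 -0.3457  0.008 ] rear mid [ 0.3851 -0.3387  0.018 ]
glass [ 0.454 -0.339  0.07 ]
egg [ 0.442 -0.39   0.069]
jig [ 0.432 -0.441  0.08 ]
teal [ 0.455 -0.154  0.06 ]
tin [0.444 0.018 0.044]
pink [ 0.455 -0.529  0.06 ]
[[-0.001 -0.967  0.256]
 [-0.001  0.256  0.967]
 [-1.     0.    -0.001]]
```

```bash
cat >> h.py <<'E'
def pose():
    s=get_state();q=s["ee_rot"];return np.array(s["position"]),R.from_quat([q[1],q[2],q[3],q[0]])
def want(yaw,tilt):
    # tool z along tray y (yaw deg), x down tilted forward by tilt deg
    z=np.array([-np.sin(np.radians(yaw)),np.cos(np.radians(yaw)),0]);f=np.array([z[1],-z[0],0]);t=np.radians(tilt)
    x=f*np.sin(t)+np.array([0,0,-np.cos(t)]);return R.from_matrix(np.stack([x,np.cross(z,x),z],1))
def plan(p,yaw,tilt,n):
    # n rows: equal steps in tool axes; turn is split equally
    p0,r0=pose();rv=(r0.inv()*want(yaw,tilt)).as_rotvec();D=(np.array(p)-p0)/n
    for i in range(n):
        r=r0*R.from_rotvec(rv*i/n);print("dp",(r.inv().apply(D)/.12).round(3).tolist(),"ang",(np.degrees(rv)/n/90).round(4).tolist())
    print("per row mm",np.linalg.norm(D)*1e3,"deg",np.degrees(np.linalg.norm(rv))/n)
E
python3 - <<'E'
from h import *
P=np.load("P.npy");d=load("side0")
for y in np.arange(-.48,-.30,.01):
    m=(abs(P[...,1]-y)<.004)&(abs(P[...,2])<.004)&(P[...,0]>.4)&(P[...,0]<.62)
    x=P[...,0][m];print(y.round(2),(x.max().round(4) if len(x) else 0),end="; ")
print()
w=load("wrist0");D=w["depth"]
v,u=np.where((D>0)&(D<.2));
K=w["mtx"]
# finger points in tool frame
p0,r0=pose()
Q=np.stack([(u-K[0,2])/K[0,0]*D[v,u],-(v-K[1,2])/K[1,1]*D[v,u],-D[v,u]],-1)@w["c2w"][:3,:3].T+w["c2w"][:3,3]
t=r0.inv().apply(Q-p0)
print(len(t),np.percentile(t[:,0],[0,5,50,95,99,100]).round(4) if len(t) else"")
for sg in(1,-1):
    k=t[sg*t[:,2]>.03];k=k[(k[:,0]>-.05)&(k[:,0]<.01)];print(len(k),k.min(0).round(3),k.max(0).round(3))
plan([.30,-.335,.22],-5.2,20,16)
E
```

```text
-0.48 0.6198; -0.47 0.6185; -0.46 0.5598; -0.45 0.5664; -0.44 0.5569; -0.43 0.5509; -0.42 0.5459; -0.41 0.5435; -0.4 0.5447; -0.39 0.5438; -0.38 0.5441; -0.37 0.5442; -0.36 0.5443; -0.35 0.5459; -0.34 0.5445; -0.33 0.5439; -0.32 0.5449; -0.31 0.5449; 
42278 [-0.0946 -0.0886 -0.0697 -0.0291 -0.0179 -0.0117]
3182 [-0.05  -0.012  0.043] [-0.012  0.011  0.058]
3179 [-0.05  -0.012 -0.056] [-0.012  0.011 -0.041]
dp [0.006, -0.196, -0.428] ang [-0.0066, -0.0012, -0.0139]
dp [0.009, -0.191, -0.43] ang [-0.0066, -0.0012, -0.0139]
dp [0.013, -0.186, -0.432] ang [-0.0066, -0.0012, -0.0139]
dp [0.016, -0.182, -0.434] ang [-0.0066, -0.0012, -0.0139]
dp [0.019, -0.177, -0.436] ang [-0.0066, -0.0012, -0.0139]
dp [0.022, -0.172, -0.438] ang [-0.0066, -0.0012, -0.0139]
dp [0.025, -0.167, -0.439] ang [-0.0066, -0.0012, -0.0139]
dp [0.028, -0.161, -0.441] ang [-0.0066, -0.0012, -0.0139]
dp [0.03, -0.156, -0.443] ang [-0.0066, -0.0012, -0.0139]
dp [0.033, -0.151, -0.445] ang [-0.0066, -0.0012, -0.0139]
dp [0.035, -0.146, -0.446] ang [-0.0066, -0.0012, -0.0139]
dp [0.037, -0.14, -0.448] ang [-0.0066, -0.0012, -0.0139]
dp [0.039, -0.135, -0.449] ang [-0.0066, -0.0012, -0.0139]
dp [0.041, -0.129, -0.451] ang [-0.0066, -0.0012, -0.0139]
dp [0.043, -0.124, -0.452] ang [-0.0066, -0.0012, -0.0139]
dp [0.045, -0.118, -0.453] ang [-0.0066, -0.0012, -0.0139]
per row mm 56.474810427648436 deg 1.3869296346761286
```

```bash
python3 - <<'E'
from h import *
plan([.30,.11,.23],-10,5,8)
E
```

```text
dp [0.001, -0.273, -0.408] ang [-0.0067, -0.0004, -0.007]
dp [0.004, -0.268, -0.411] ang [-0.0067, -0.0004, -0.007]
dp [0.007, -0.264, -0.413] ang [-0.0067, -0.0004, -0.007]
dp [0.009, -0.26, -0.416] ang [-0.0067, -0.0004, -0.007]
dp [0.012, -0.255, -0.419] ang [-0.0067, -0.0004, -0.007]
dp [0.014, -0.251, -0.422] ang [-0.0067, -0.0004, -0.007]
dp [0.017, -0.246, -0.424] ang [-0.0067, -0.0004, -0.007]
dp [0.019, -0.241, -0.427] ang [-0.0067, -0.0004, -0.007]
per row mm 58.87818647021377 deg 0.8699440142596824
```

Emit:
arm_command --series '[{"dp":[0,-0.27,-0.41],"angular":[-0.007,0,-0.007],"gripper":85},{"dp":[0,-0.27,-0.41],"angular":[-0.007,0,-0.007],"gripper":85},{"dp":[0.01,-0.265,-0.415],"angular":[-0.007,0,-0.007],"gripper":85},{"dp":[0.01,-0.26,-0.415],"angular":[-0.007,0,-0.007],"gripper":85},{"dp":[0.01,-0.255,-0.42],"angular":[-0.007,0,-0.007],"gripper":85},{"dp":[0.015,-0.25,-0.42],"angular":[-0.007,0,-0.007],"gripper":85},{"dp":[0.015,-0.245,-0.425],"angular":[-0.007,0,-0.007],"gripper":85},{"dp":[0.02,-0.24,-0.425],"angular":[-0.007,0,-0.007],"gripper":85}]'

```text
clock: 1.15
position: [0.3052, 0.1018, 0.2298]
ee_rot: [0.557, -0.486, 0.517, 0.432]
contact_force: [1.6, 0.7, 0.7]
width: 0.0852
```

```bash
python3 - <<'E'
from h import *
plan([.30,-.335,.22],-5.2,20,8)
E
```

```text
dp [0.019, -0.064, -0.45] ang [-0.005, -0.0017, -0.0202]
dp [0.02, -0.06, -0.451] ang [-0.005, -0.0017, -0.0202]
dp [0.021, -0.056, -0.451] ang [-0.005, -0.0017, -0.0202]
dp [0.021, -0.051, -0.452] ang [-0.005, -0.0017, -0.0202]
dp [0.022, -0.047, -0.452] ang [-0.005, -0.0017, -0.0202]
dp [0.022, -0.043, -0.453] ang [-0.005, -0.0017, -0.0202]
dp [0.022, -0.039, -0.453] ang [-0.005, -0.0017, -0.0202]
dp [0.022, -0.034, -0.453] ang [-0.005, -0.0017, -0.0202]
per row mm 54.62046260062711 deg 1.881848814027319
```

Emit:
arm_command --series '[{"dp":[0.02,-0.06,-0.45],"angular":[-0.005,-0.002,-0.02],"gripper":85},{"dp":[0.02,-0.06,-0.45],"angular":[-0.005,-0.002,-0.02],"gripper":85},{"dp":[0.02,-0.055,-0.45],"angular":[-0.005,-0.002,-0.02],"gripper":85},{"dp":[0.02,-0.05,-0.45],"angular":[-0.005,-0.002,-0.02],"gripper":85},{"dp":[0.02,-0.05,-0.45],"angular":[-0.005,-0.002,-0.02],"gripper":85},{"dp":[0.02,-0.045,-0.45],"angular":[-0.005,-0.002,-0.02],"gripper":85},{"dp":[0.02,-0.04,-0.45],"angular":[-0.005,-0.002,-0.02],"gripper":85},{"dp":[0.02,-0.035,-0.45],"angular":[-0.005,-0.002,-0.02],"gripper":85}]'

```text
clock: 2.15
position: [0.3247, -0.3285, 0.2323]
ee_rot: [0.596, -0.545, 0.456, 0.373]
contact_force: [0.1, 0.7, -0.3]
width: 0.0852
```

```bash
python3 - <<'E'
from h import *
snap("wrist","wrist1");p,r=pose();print(p,r.as_matrix().round(3).tolist())
E
```

```text
[ 0.32735148 -0.33611472  0.23384391] [[0.309, -0.941, 0.139], [-0.062, 0.126, 0.99], [-0.949, -0.315, -0.019]]
```

View pics/wrist1.png

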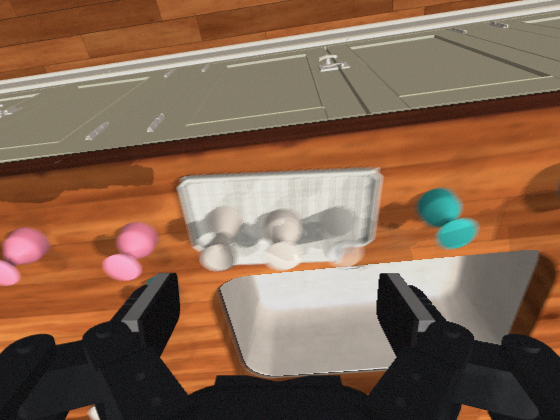

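Wrist view, with +x downwards: the rear rim runs from (180,180) to (382,170), and the three pieces are at (222,235), (283,240) and (345,240). The sink's edge is below them, and its right end is near (225,283). I'll measure the rear rim.

```bash
python3 - <<'E'
from h import *
d=load("wrist1")
A=pix(d,187,178,.018);B=pix(d,376,169.5,.018)
print(A.round(4),B.round(4),np.degrees(np.arctan2(-(B-A)[0],(B-A)[1])))
print("corners",pix(d,180,183,.018).round(4),pix(d,383,173,.018).round(4))
print("top edge",pix(d,100,152,0).round(4),pix(d,400,110,0).round(4))
for q in((232,281),(262,276),(300,272),(450,259),(520,252)):print("sink",pix(d,*q,0).round(4))
im=d["image"][150:300,160:400];cv2.imwrite("pics/crop1.png",cv2.resize(im,None,fx=3.3,fy=3.3,interpolation=cv2.INTER_CUBIC))
E
```

```text
[ 0.3749 -0.4369  0.018 ] [ 0.3915 -0.2329  0.018 ] -4.671084718241909
corners [ 0.3799 -0.4464  0.018 ] [ 0.3968 -0.2254  0.018 ]
top edge [ 0.3397 -0.53    0.    ] [ 0.3366 -0.2063  0.    ]
sink [ 0.554  -0.4279  0.    ]
sink [ 0.5496 -0.3836  0.    ]
sink [ 0.5487 -0.3295  0.    ]
sink [ 0.5503 -0.1264 -0.    ]
sink [ 0.5494 -0.0369  0.    ]
```

View pics/crop1.png

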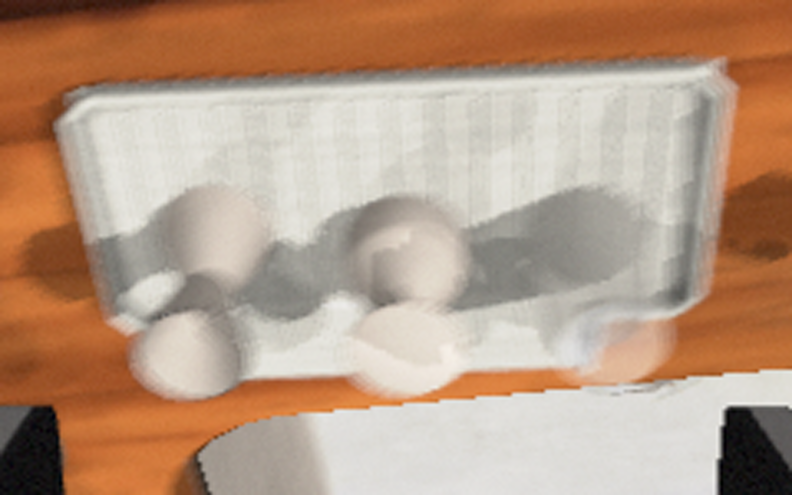

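```bash
python3 - <<'E'
from h import *
plan([.35,-.337,.06],-5,20,5)
E
```

```text
dp [0.287, 0.055, 0.009] ang [-0.0055, -0.0045, -0.0037]
dp [0.286, 0.057, 0.008] ang [-0.0055, -0.0045, -0.0037]
dp [0.286, 0.059, 0.006] ang [-0.0055, -0.0045, -0.0037]
dp [0.286, 0.06, 0.005] ang [-0.0055, -0.0045, -0.0037]
dp [0.286, 0.062, 0.003] ang [-0.0055, -0.0045, -0.0037]
per row mm 35.063055063503974 deg 0.7222932119984984
```

Emit:
arm_command --series '[{"dp":[0.285,0.055,0.01],"angular":[-0.006,-0.005,-0.004],"gripper":85},{"dp":[0.285,0.055,0.01],"angular":[-0.006,-0.005,-0.004],"gripper":85},{"dp":[0.285,0.06,0.005],"angular":[-0.006,-0.005,-0.004],"gripper":85},{"dp":[0.285,0.06,0.005],"angular":[-0.006,-0.005,-0.004],"gripper":85},{"dp":[0.285,0.06,0.005],"angular":[-0.006,-0.005,-0.004],"gripper":85},{"dp":[0,0,0],"angular":[0,0,0],"gripper":85},{"dp":[0,0,0],"angular":[0,0,0],"gripper":85},{"dp":[0,0,0],"angular":[0,0,0],"gripper":85}]'

```text
clock: 3.2
position: [0.3791, -0.3255, 0.0736]
ee_rot: [0.586, -0.544, 0.463, 0.382]
contact_force: [-0.9, -0.7, -1.5]
width: 0.085
```

```bash
python3 - <<'E'
from h import *
p,r=pose();print(p,r.as_matrix().round(3).tolist());plan([.358,-.337,-.003],-5,20,5)
E
```

```text
[ 0.37905229 -0.32550376  0.07361177] [[0.28, -0.952, 0.127], [-0.056, 0.116, 0.992], [-0.958, -0.284, -0.021]]
dp [0.114, 0.067, -0.021] ang [-0.0041, -0.0041, -0.0078]
dp [0.113, 0.069, -0.021] ang [-0.0041, -0.0041, -0.0078]
dp [0.112, 0.07, -0.021] ang [-0.0041, -0.0041, -0.0078]
dp [0.111, 0.072, -0.022] ang [-0.0041, -0.0041, -0.0078]
dp [0.11, 0.073, -0.022] ang [-0.0041, -0.0041, -0.0078]
per row mm 16.05580956772327 deg 0.8726381114246007
```

Emit:
arm_command --series '[{"dp":[0,0.15,-0.04],"angular":[-0.01,-0.02,-0.02],"gripper":85},{"dp":[0,0.15,-0.04],"angular":[-0.01,0,-0.02],"gripper":85},{"dp":[0.1,0.05,0],"angular":[0,0,0],"gripper":85},{"dp":[0.1,0.05,0],"angular":[0,0,0],"gripper":85},{"dp":[0.1,0.05,0],"angular":[0,0,0],"gripper":85},{"dp":[0,0,0],"angular":[0,0,0],"gripper":85},{"dp":[0,0,0],"angular":[0,0,0],"gripper":85},{"dp":[0,0,0],"angular":[0,0,0],"gripper":85}]'

```text
clock: 4.2
position: [0.3697, -0.3144, 0.0449]
ee_rot: [0.582, -0.541, 0.473, 0.382]
contact_force: [0.8, -0.5, 0.6]
width: 0.085
```

```bash
python3 - <<'E'
from h import *
p,r=pose();print(p,r.as_matrix().round(3).tolist());plan([.360,-.337,-.003],-5,20,4)
E
```

```text
[ 0.36971707 -0.31442604  0.04492848] [[0.262, -0.955, 0.137], [-0.067, 0.124, 0.99], [-0.963, -0.268, -0.031]]
dp [0.094, 0.04, -0.046] ang [-0.0061, -0.0072, -0.0124]
dp [0.093, 0.043, -0.047] ang [-0.0061, -0.0072, -0.0124]
dp [0.091, 0.045, -0.047] ang [-0.0061, -0.0072, -0.0124]
dp [0.09, 0.047, -0.048] ang [-0.0061, -0.0072, -0.0124]
per row mm 13.465568732296148 deg 1.4050952239489574
```

Emit:
arm_command --series '[{"dp":[0,0,0],"angular":[0,0,0],"gripper":85},{"dp":[0,0,0],"angular":[0,0,0],"gripper":85},{"dp":[0,0,0],"angular":[0,0,0],"gripper":85},{"dp":[0,0,0],"angular":[0,0,0],"gripper":85},{"dp":[0,0,0],"angular":[0,0,0],"gripper":85},{"dp":[0,0,0],"angular":[0,0,0],"gripper":85},{"dp":[0,0,0],"angular":[0,0,0],"gripper":85},{"dp":[0,0,0],"angular":[0,0,0],"gripper":85}]'

```text
clock: 5.2
position: [0.37, -0.3151, 0.0458]
ee_rot: [0.582, -0.541, 0.473, 0.381]
contact_force: [0.3, 0.1, -0.4]
width: 0.085
```

```bash
python3 - <<'E'
from h import *
p,r=pose();print(p,r.as_matrix().round(3).tolist(),get_state()["qpos"].round(3));plan([.360,-.337,-.003],-5,20,4)
E
```

```text
[ 0.37003063 -0.31513724  0.04575957] [[0.263, -0.955, 0.138], [-0.068, 0.124, 0.99], [-0.962, -0.27, -0.033]] [-0.988  0.245  2.154  0.348  0.564 -2.704]
dp [0.095, 0.042, -0.045] ang [-0.0061, -0.0074, -0.0122]
dp [0.094, 0.044, -0.045] ang [-0.0061, -0.0074, -0.0122]
dp [0.093, 0.046, -0.046] ang [-0.0061, -0.0074, -0.0122]
dp [0.091, 0.048, -0.047] ang [-0.0061, -0.0074, -0.0122]
per row mm 13.592483034676656 deg 1.3998357194979405
```

q6 is at its range limit, which explains the drift. I'll lift clear and take the equivalent half turn about the tool's x, which moves q6 to about +0.4.

Emit:
arm_command --series '[{"dp":[-0.4,0,0],"angular":[0.05,0,0],"gripper":85},{"dp":[-0.45,0,0],"angular":[0.05,0,0],"gripper":85},{"dp":[-0.2,0,0],"angular":[0.11,0,0],"gripper":85},{"dp":[0,0,0],"angular":[0.118,0,0],"gripper":85},{"dp":[0,0,0],"angular":[0.118,0,0],"gripper":85},{"dp":[0,0,0],"angular":[0.118,0,0],"gripper":85},{"dp":[0,0,0],"angular":[0.118,0,0],"gripper":85},{"dp":[0,0,0],"angular":[0.118,0,0],"gripper":85}]'

```text
clock: 6.2
position: [0.3354, -0.3062, 0.1711]
ee_rot: [0.79, -0.087, 0.607, 0.023]
contact_force: [0.1, -0.0, 0.4]
width: 0.0852
```

```bash
sed -i 's/return R.from_matrix(np.stack(\[x,np.cross(z,x),z\],1))/z=-z; return R.from_matrix(np.stack([x,np.cross(z,x),z],1))/' h.py; python3 - <<'E'
from h import *
p,r=pose();print(p,r.as_matrix().round(3).tolist(),get_state()["qpos"].round(3));plan([.34,-.337,.14],-5,20,12)
E
```

```text
[ 0.33542796 -0.30623828  0.17109813] [[0.262, -0.142, 0.955], [-0.069, 0.984, 0.165], [-0.963, -0.109, 0.248]] [-1.053  0.024  2.017  0.245  0.922 -1.341]
dp [0.023, -0.019, -0.006] ang [0.0967, -0.0021, 0.0052]
dp [0.023, -0.02, -0.003] ang [0.0967, -0.0021, 0.0052]
dp [0.023, -0.02, 0.0] ang [0.0967, -0.0021, 0.0052]
dp [0.023, -0.02, 0.003] ang [0.0967, -0.0021, 0.0052]
dp [0.022, -0.02, 0.006] ang [0.0967, -0.0021, 0.0052]
dp [0.022, -0.019, 0.009] ang [0.0967, -0.0021, 0.0052]
dp [0.022, -0.017, 0.012] ang [0.0967, -0.0021, 0.0052]
dp [0.022, -0.016, 0.014] ang [0.0967, -0.0021, 0.0052]
dp [0.022, -0.014, 0.016] ang [0.0967, -0.0021, 0.0052]
dp [0.022, -0.011, 0.018] ang [0.0967, -0.0021, 0.0052]
dp [0.022, -0.008, 0.019] ang [0.0967, -0.0021, 0.0052]
dp [0.022, -0.006, 0.02] ang [0.0967, -0.0021, 0.0052]
per row mm 3.6650383364293244 deg 8.713344940934343
```

Emit:
arm_command --series '[{"dp":[0,0,0],"angular":[0.118,0,0.005],"gripper":85},{"dp":[0,0,0],"angular":[0.118,0,0.005],"gripper":85},{"dp":[0,0,0],"angular":[0.118,0,0.005],"gripper":85},{"dp":[0,0,0],"angular":[0.118,0,0.005],"gripper":85},{"dp":[0,0,0],"angular":[0.118,0,0.005],"gripper":85},{"dp":[0,0,0],"angular":[0.118,0,0.005],"gripper":85},{"dp":[0,0,0],"angular":[0.118,0,0.005],"gripper":85},{"dp":[0,0,0],"angular":[0.118,0,0.005],"gripper":85}]'

```text
clock: 7.2
position: [0.3347, -0.3048, 0.1704]
ee_rot: [0.636, 0.492, 0.463, -0.374]
contact_force: [0.3, 0.2, 0.2]
width: 0.0852
```

```bash
python3 - <<'E'
from h import *
p,r=pose();print(p,r.as_matrix().round(3).tolist(),get_state()["qpos"].round(3));plan([.35,-.337,.06],-5,20,6)
E
```

```text
[ 0.33470649 -0.3047803   0.17037156] [[0.292, 0.931, 0.221], [-0.019, 0.237, -0.971], [-0.956, 0.279, 0.087]] [-1.102  0.036  2.012  0.312  0.962  0.069]
dp [0.154, -0.034, 0.035] ang [0.0342, -0.0015, 0.0054]
dp [0.153, -0.033, 0.036] ang [0.0342, -0.0015, 0.0054]
dp [0.153, -0.032, 0.038] ang [0.0342, -0.0015, 0.0054]
dp [0.153, -0.032, 0.039] ang [0.0342, -0.0015, 0.0054]
dp [0.153, -0.031, 0.04] ang [0.0342, -0.0015, 0.0054]
dp [0.153, -0.03, 0.042] ang [0.0342, -0.0015, 0.0054]
per row mm 19.33181202711399 deg 3.123017794221369
```

Emit:
arm_command --series '[{"dp":[0.1,-0.03,0.04],"angular":[0.045,0,0.006],"gripper":85},{"dp":[0.15,-0.03,0.04],"angular":[0.045,0,0.006],"gripper":85},{"dp":[0.15,-0.03,0.04],"angular":[0.045,0,0.006],"gripper":85},{"dp":[0.15,-0.03,0.04],"angular":[0.045,0,0.006],"gripper":85},{"dp":[0.15,-0.03,0.04],"angular":[0.03,0,0.006],"gripper":85},{"dp":[0.15,-0.03,0.04],"angular":[0,0,0],"gripper":85},{"dp":[0,0,0],"angular":[0,0,0],"gripper":85},{"dp":[0,0,0],"angular":[0,0,0],"gripper":85}]'

```text
clock: 8.2
position: [0.3484, -0.3378, 0.0659]
ee_rot: [0.552, 0.603, 0.38, -0.432]
contact_force: [-0.3, -0.0, -0.5]
width: 0.0849
```

```bash
python3 - <<'E'
from h import *
p,r=pose();print(p,r.as_matrix().round(3).tolist(),get_state()["qpos"].round(3));plan([.36,-.337,-.003],-5,20,6)
E
```

```text
[ 0.34841672 -0.33782627  0.06585507] [[0.338, 0.936, -0.102], [-0.019, -0.102, -0.995], [-0.941, 0.338, -0.017]] [-1.148  0.226  2.135  0.499  0.679  0.152]
dp [0.095, -0.017, -0.001] ang [-0.0021, -0.0011, 0.0004]
dp [0.095, -0.017, -0.001] ang [-0.0021, -0.0011, 0.0004]
dp [0.095, -0.018, -0.002] ang [-0.0021, -0.0011, 0.0004]
dp [0.095, -0.018, -0.002] ang [-0.0021, -0.0011, 0.0004]
dp [0.095, -0.018, -0.002] ang [-0.0021, -0.0011, 0.0004]
dp [0.095, -0.018, -0.002] ang [-0.0021, -0.0011, 0.0004]
per row mm 11.637911627968647 deg 0.21642903176815065
```

Emit:
arm_command --series '[{"dp":[0.095,-0.015,0],"angular":[-0.003,0,0],"gripper":85},{"dp":[0.095,-0.02,0],"angular":[-0.003,0,0],"gripper":85},{"dp":[0.095,-0.02,0],"angular":[-0.003,0,0],"gripper":85},{"dp":[0.095,-0.02,0],"angular":[-0.003,0,0],"gripper":85},{"dp":[0.095,-0.02,0],"angular":[0,0,0],"gripper":85},{"dp":[0.08,-0.02,0],"angular":[0,0,0],"gripper":85},{"dp":[0,0,0],"angular":[0,0,0],"gripper":85},{"dp":[0,0,0],"angular":[0,0,0],"gripper":85}]'

```text
clock: 9.2
position: [0.3587, -0.3376, -0.0058]
ee_rot: [0.559, 0.597, 0.384, -0.428]
contact_force: [0.6, -0.1, 0.7]
width: 0.0848
```

```bash
python3 - <<'E'
from h import *
p,r=pose();print(p,r.as_matrix().round(3).tolist(),get_state()["qpos"].round(3),get_state()["contact_force"]);plan([.372,-.337,-.003],-5,20,4)
for n in("side","wrist"):snap(n,n+"2")
a=load("side2")["image"][165:305,225:365];b=load("wrist2")["image"]
cv2.imwrite("pics/c2.png",np.hstack([cv2.resize(a,(400,400),interpolation=cv2.INTER_CUBIC),cv2.resize(b,(400,300))[:, :] if 0 else cv2.copyMakeBorder(cv2.resize(b,(400,300)),0,100,0,0,0)]))
E
```

```text
[ 0.35868757 -0.3375972  -0.00580627] [[0.337, 0.938, -0.082], [-0.019, -0.08, -0.997], [-0.941, 0.338, -0.009]] [-1.123  0.365  2.21   0.678  0.491 -0.06 ] [ 0.60446772 -0.08366361  0.73326473]
dp [0.004, 0.028, -0.004] ang [0.0003, -0.0016, 0.0007]
dp [0.004, 0.028, -0.004] ang [0.0003, -0.0016, 0.0007]
dp [0.004, 0.028, -0.004] ang [0.0003, -0.0016, 0.0007]
dp [0.004, 0.028, -0.004] ang [0.0003, -0.0016, 0.0007]
per row mm 3.4045233145060436 deg 0.16096867779308416
```

View pics/c2.png

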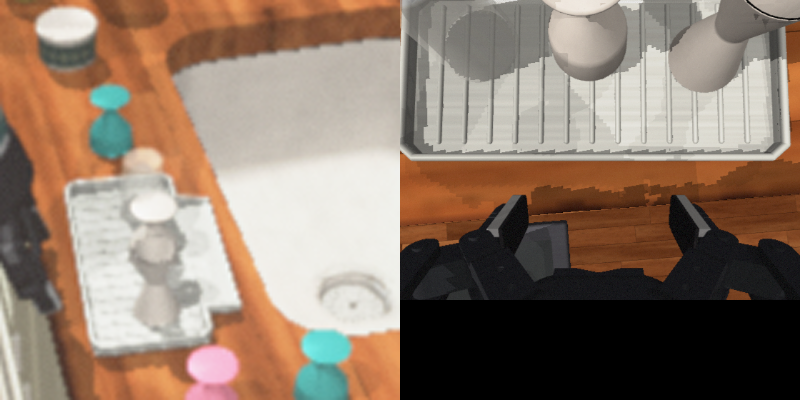

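Left (side view): the fingers are just behind the rear wall and clear of it. Right (wrist view): the rear rim runs from (413,159) to (780,161), almost parallel to the fingertips at (515,200) and (683,200) and centred on them. Next I measure the gap.

```bash
python3 - <<'E'
from h import *
d=load("wrist2");p,r=pose()
g=cv2.cvtColor(d["image"],cv2.COLOR_BGR2HSV)
pts=[]
for u in range(40,510,30):
    col=g[190:250,u,1].astype(int); i=np.argmax(np.diff(col)); pts.append((u,190+i+.5))
W=np.array([pix(d,*q,.017) for q in pts])
c=np.polyfit(W[:,1],W[:,0],1);print(pts,"yaw",-np.degrees(np.arctan(c[0])),"x at -.3376",np.polyval(c,-.3376))
for L in((8,218),(546,220)):print(pix(d,*L,.018).round(4))
print("res",(W[:,0]-np.polyval(c,W[:,1])).round(4))
tip=p-.0125*r.as_matrix()[:,0]+.0115*r.as_matrix()[:,1];print("tip",tip)
E
```

```text
[(40, np.float64(224.5)), (70, np.float64(224.5)), (100, np.float64(224.5)), (130, np.float64(224.5)), (160, np.float64(224.5)), (190, np.float64(224.5)), (220, np.float64(224.5)), (250, np.float64(224.5)), (280, np.float64(224.5)), (310, np.float64(224.5)), (340, np.float64(224.5)), (370, np.float64(224.5)), (400, np.float64(224.5)), (430, np.float64(224.5)), (460, np.float64(224.5)), (490, np.float64(224.5))] yaw -4.740487900868645 x at -.3376 0.3838863368063407
[ 0.3953 -0.2315  0.018 ]
[ 0.3768 -0.4445  0.018 ]
res [-0. -0. -0. -0. -0. -0. -0. -0. -0. -0. -0.  0.  0.  0.  0.  0.]
tip [ 0.36528554 -0.33836461  0.01012807]
```

Emit:
arm_command --series '[{"dp":[-0.005,0.03,0],"angular":[0,0,0],"gripper":85},{"dp":[-0.005,0.03,0],"angular":[0,0,0],"gripper":85},{"dp":[0.005,0.03,0],"angular":[0,0,0],"gripper":85},{"dp":[0.01,0.03,0],"angular":[0,0,0],"gripper":85},{"dp":[0.01,0.03,0],"angular":[0,0,0],"gripper":85},{"dp":[0.01,0.03,0],"angular":[0,0,0],"gripper":85},{"dp":[0.01,0.03,0],"angular":[0,0,0],"gripper":85},{"dp":[0,0,0],"angular":[0,0,0],"gripper":85}]'

```text
clock: 10.3
position: [0.3844, -0.3402, 0.0002]
ee_rot: [0.56, 0.596, 0.384, -0.429]
contact_force: [-0.9, -0.4, 1.4]
width: 0.085
```

```bash
cat > m.py <<'E'
from h import *
def meas(fn):
    p,r=pose();s=get_state();snap("wrist",fn);d=load(fn)
    g=cv2.cvtColor(d["image"],cv2.COLOR_BGR2HSV);pts=[]
    z=np.degrees(np.arctan2(-r.as_matrix()[0,2],-r.as_matrix()[1,2]))
    tip=p-.0125*r.as_matrix()[:,0]+.0115*r.as_matrix()[:,1]
    v0=int(proj(d,tip)[1]);print("tip",tip.round(4),"tool yaw",-z.round(2),"F",s["contact_force"].round(1),"q",s["qpos"].round(2),"tiprow",v0)
    return d
E
python3 - <<'E'
from m import *
meas("wrist3"); snap("side","side3");plan([.395,-.334,-.004],-2,20,8)
a=load("side3")["image"][165:305,225:365];b=load("wrist3")["image"]
cv2.imwrite("pics/c3.png",np.hstack([cv2.resize(a,(400,400),interpolation=cv2.INTER_CUBIC),cv2.copyMakeBorder(cv2.resize(b,(400,300)),0,100,0,0,0)]))
E
```

```text
tip [ 0.391  -0.3409  0.0159] tool yaw -4.63 F [-0.9 -0.4  1.4] q [-1.07  0.37  2.17  0.63  0.5   0.04] tiprow 269
dp [0.008, 0.008, -0.007] ang [-0.0036, 0.0008, 0.0004]
dp [0.008, 0.008, -0.007] ang [-0.0036, 0.0008, 0.0004]
dp [0.008, 0.008, -0.007] ang [-0.0036, 0.0008, 0.0004]
dp [0.008, 0.008, -0.007] ang [-0.0036, 0.0008, 0.0004]
dp [0.008, 0.008, -0.007] ang [-0.0036, 0.0008, 0.0004]
dp [0.008, 0.009, -0.007] ang [-0.0036, 0.0008, 0.0004]
dp [0.008, 0.009, -0.007] ang [-0.0036, 0.0008, 0.0004]
dp [0.008, 0.009, -0.007] ang [-0.0036, 0.0008, 0.0004]
per row mm 1.6202848692696028 deg 0.33403857189287184
```

View pics/c3.png

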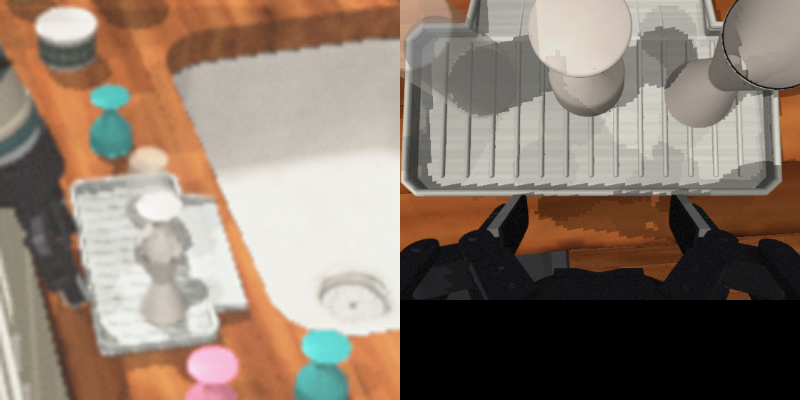

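Emit:
arm_command --series '[{"dp":[0,-0.04,0],"angular":[0,0,0],"gripper":85},{"dp":[0.025,0,-0.01],"angular":[0,0,0],"gripper":85},{"dp":[0.025,0,-0.01],"angular":[0,0,0],"gripper":85},{"dp":[0.012,0.025,0],"angular":[-0.003,0,0],"gripper":85},{"dp":[0.012,0.03,-0.006],"angular":[-0.007,0,0],"gripper":85},{"dp":[0.012,0.03,-0.006],"angular":[-0.007,0,0],"gripper":85},{"dp":[0.012,0.03,-0.006],"angular":[-0.007,0,0],"gripper":85},{"dp":[0.012,0.03,-0.006],"angular":[-0.007,0,0],"gripper":85}]'

```text
clock: 11.4
position: [0.399, -0.3374, -0.0092]
ee_rot: [0.575, 0.58, 0.395, -0.421]
contact_force: [-8.4, -0.6, 6.7]
width: 0.0852
```

```bash
python3 - <<'E'
from m import *
meas("wrist4")
plan([.420,-.332,-.005],0,20,6)
E
```

```text
tip [ 0.4056 -0.3373  0.0064] tool yaw -1.97 F [-8.4 -0.6  6.7] q [-1.03  0.39  2.16  0.65  0.47  0.01] tiprow 269
dp [0.004, 0.029, -0.008] ang [-0.0028, 0.0028, 0.0009]
dp [0.004, 0.029, -0.008] ang [-0.0028, 0.0028, 0.0009]
dp [0.004, 0.029, -0.008] ang [-0.0028, 0.0028, 0.0009]
dp [0.004, 0.029, -0.008] ang [-0.0028, 0.0028, 0.0009]
dp [0.004, 0.029, -0.008] ang [-0.0028, 0.0028, 0.0009]
dp [0.004, 0.029, -0.008] ang [-0.0028, 0.0028, 0.0009]
per row mm 3.619240440276522 deg 0.3687527304820923
```

Emit:
arm_command --series '[{"dp":[0,-0.025,0],"angular":[0,0,0],"gripper":85},{"dp":[-0.02,0,0],"angular":[0,0,0],"gripper":85},{"dp":[-0.01,0.02,0],"angular":[-0.002,0,0],"gripper":85},{"dp":[0.008,0.03,0],"angular":[-0.004,0,0],"gripper":85},{"dp":[0.011,0.03,-0.007],"angular":[-0.004,0,0],"gripper":85},{"dp":[0.011,0.03,-0.007],"angular":[-0.004,0,0],"gripper":85},{"dp":[0.011,0.03,-0.007],"angular":[-0.004,0,0],"gripper":85},{"dp":[0.011,0.03,-0.007],"angular":[-0.004,0,0],"gripper":85}]'

```text
clock: 12.45
position: [0.4175, -0.3353, -0.0058]
ee_rot: [0.586, 0.568, 0.402, -0.415]
contact_force: [-4.7, -1.3, 0.4]
width: 0.085
```

```bash
python3 - <<'E'
from m import *
d=meas("wrist5");snap("side","side5")
a=load("side5")["image"][205:305,240:340];b=load("wrist5")["image"]
cv2.imwrite("pics/c5.png",np.hstack([cv2.resize(a,(360,360),interpolation=cv2.INTER_CUBIC),cv2.resize(b,(440,360))]))
E
```

```text
tip [ 0.4242 -0.3348  0.0098] tool yaw -0.05 F [-4.7 -1.3  0.4] q [-0.99  0.4   2.14  0.62  0.47  0.04] tiprow 269
```

View pics/c5.png

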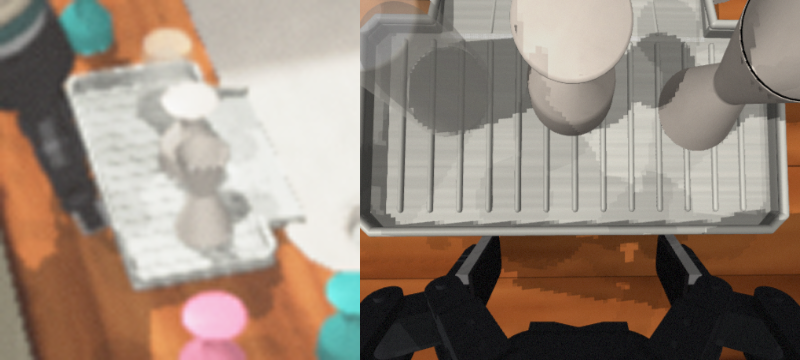

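The side view shows the lip reaching over the sink edge, and the wrist view shows the rim parallel to the fingertips. I'll check the yaw, then push the last 14 mm or so.

```bash
python3 - <<'E'
from m import *
d=load("wrist5")
g=cv2.GaussianBlur(cv2.cvtColor(d["image"],cv2.COLOR_BGR2HSV)[...,1],(5,5),0).astype(float)
pts=[]
for u in list(range(30,130,8))+list(range(190,360,8))+list(range(440,520,8)):
    c=np.diff(g[250:295,u]);i=c.argmax();
    if 0<i<len(c)-1:
        o=.5*(c[i-1]-c[i+1])/(c[i-1]-2*c[i]+c[i+1]);pts.append((u,250+i+o+.5))
W=np.array([pix(d,*q,.015) for q in pts]);k=np.polyfit(W[:,1],W[:,0],1)
e=W[:,0]-np.polyval(k,W[:,1]);W=W[abs(e)<.001];k=np.polyfit(W[:,1],W[:,0],1)
print(len(W),"tray yaw",-np.degrees(np.arctan(k[0])),"rear x",np.polyval(k,-.335))
print(pix(d,3,262,.018).round(4),pix(d,543,262,.018).round(4))
E
```

```text
45 tray yaw 0.09596223770713415 rear x 0.4229036915121106
[ 0.4284 -0.2279  0.018 ] [ 0.4276 -0.4408  0.018 ]
```

Emit:
arm_command --series '[{"dp":[0.009,0.025,-0.004],"angular":[0,0,0],"gripper":85},{"dp":[0.01,0.03,-0.004],"angular":[0,0,0],"gripper":85},{"dp":[0.01,0.03,-0.004],"angular":[0,0,0],"gripper":85},{"dp":[0.006,0.02,0],"angular":[0,0,0],"gripper":85},{"dp":[0,0,0],"angular":[0,0,0],"gripper":85},{"dp":[0,0,0],"angular":[0,0,0],"gripper":85},{"dp":[0,0,0],"angular":[0,0,0],"gripper":85},{"dp":[0,0,0],"angular":[0,0,0],"gripper":85}]'

```text
clock: 13.55
position: [0.4311, -0.3327, -0.0058]
ee_rot: [0.586, 0.568, 0.403, -0.414]
contact_force: [-3.9, -0.6, 0.8]
width: 0.085
```

```bash
cat >> m.py <<'E'
def rear(fn):
    d=load(fn);g=cv2.GaussianBlur(cv2.cvtColor(d["image"],cv2.COLOR_BGR2HSV)[...,1],(5,5),0).astype(float);pts=[]
    for u in list(range(30,130,8))+list(range(190,360,8))+list(range(440,520,8)):
        c=np.diff(g[245:295,u]);i=c.argmax()
        if 0<i<len(c)-1: pts.append((u,245+i+.5+.5*(c[i-1]-c[i+1])/(c[i-1]-2*c[i]+c[i+1])))
    W=np.array([pix(d,*q,.015) for q in pts])
    for _ in range(3):
        k=np.polyfit(W[:,1],W[:,0],1);e=abs(W[:,0]-np.polyval(k,W[:,1]));W=W[e<=max(.001,np.median(e)*2)]
    print(len(W),"tray yaw",-np.degrees(np.arctan(k[0])),"rear x",np.polyval(k,-.335))
def lip(fn):
    d=load(fn);M=d["c2w"];K=d["mtx"];D=d["depth"];v,u=np.mgrid[:420,:560]
    P=np.stack([(u-K[0,2])/K[0,0]*D,-(v-K[1,2])/K[1,1]*D,-D],-1)@M[:3,:3].T+M[:3,3]
    for y in np.arange(-.40,-.26,.02):
        m=(abs(P[...,1]-y)<.006)&(P[...,0]>.5)&(P[...,0]<.62)&(P[...,2]>-.02)&(P[...,2]<.03)
        Q=P[m];i=Q[:,0].argsort()[::-1][:4];print(y.round(2),Q[i].mean(0)[[0,2]].round(4),end=" | ")
    print()
E
python3 - <<'E'
from m import *
meas("wrist6");rear("wrist6");snap("side","side6");lip("side5");lip("side6")
E
```

```text
tip [ 0.4378 -0.3322  0.0099] tool yaw 0.07 F [-3.9 -0.6  0.8] q [-0.96  0.4   2.12  0.6   0.47  0.08] tiprow 269
45 tray yaw -0.035644384215166296 rear x 0.4364305593309522
-0.4 [0.5576 0.0097] | -0.38 [0.5583 0.0083] | -0.36 [0.5567 0.0087] | -0.34 [0.557  0.0096] | -0.32 [0.5569 0.0089] | -0.3 [0.557  0.0084] | -0.28 [0.5571 0.0093] | -0.26 [0.5581 0.01  ] | 
-0.4 [0.5692 0.0057] | -0.38 [0.5699 0.0016] | -0.36 [0.5701 0.0024] | -0.34 [0.5691 0.0024] | -0.32 [0.5697 0.0026] | -0.3 [0.5681 0.0031] | -0.28 [0.5698 0.003 ] | -0.26 [0.571  0.0026] |
```

Emit:
arm_command --series '[{"dp":[0.006,0.018,0],"angular":[0,0,0],"gripper":85},{"dp":[0,0,0],"angular":[0,0,0],"gripper":85},{"dp":[0,-0.04,0],"angular":[0,0,0],"gripper":85},{"dp":[-0.02,-0.1,0],"angular":[0,0,0],"gripper":85},{"dp":[-0.1,-0.2,0],"angular":[0,0,0],"gripper":85},{"dp":[-0.3,-0.1,0],"angular":[0,0,0],"gripper":85},{"dp":[-0.4,0,0],"angular":[0,0,0],"gripper":85},{"dp":[-0.3,0,0],"angular":[0,0,0],"gripper":85}]'

```text
clock: 14.65
position: [0.3374, -0.3284, 0.1038]
ee_rot: [0.584, 0.57, 0.404, -0.413]
contact_force: [1.2, 0.2, 0.4]
width: 0.0852
```

```bash
python3 - <<'E'
from m import *
s=get_state();print(s["position"],s["contact_force"].round(1),s["clock"])
for n in("wrist","side"):snap(n,n+"7")
lip("side7");d=load("side7")
a=d["image"][195:305,235:345];b=load("wrist7")["image"]
cv2.imwrite("pics/c7.png",np.hstack([cv2.resize(a,(400,400),interpolation=cv2.INTER_CUBIC),cv2.copyMakeBorder(cv2.resize(b,(400,300)),0,100,0,0,0)]))
E
```

```text
[ 0.33739263 -0.32838402  0.10380033] [1.2 0.2 0.4] 14.65
-0.4 [0.5721 0.0039] | -0.38 [0.5721 0.0016] | -0.36 [0.5707 0.0033] | -0.34 [0.5725 0.0022] | -0.32 [0.5714 0.0025] | -0.3 [0.5717 0.0024] | -0.28 [0.5709 0.0011] | -0.26 [0.5723 0.0034] |
```

View pics/c7.png

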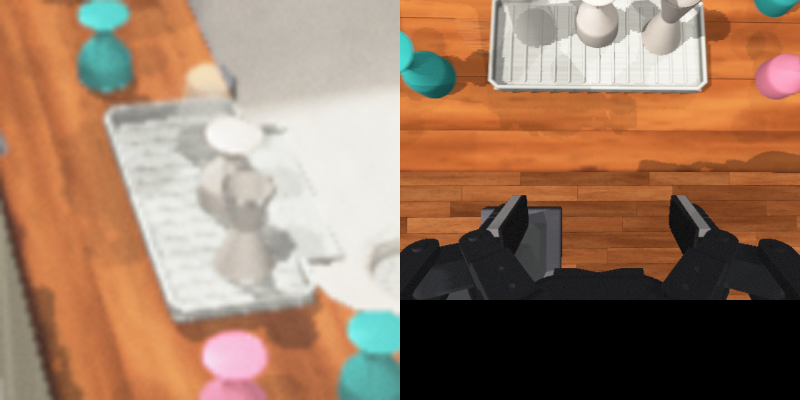

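The tray is dropped over the edge and square, the pieces are upright, and the gripper is clear. I'm handing in.

```bash
python3 -c "from rig import *;print(sign_off())"
```

```text
the job is handed in; nothing more can be done
None
```

The tray now sits with its bead over the sink's front edge, and I handed the job in at about 14.7 s. I pushed the rear wall with the two open fingertips, turned the tray square on the way, then backed the gripper off.

**Last checks**
- **Bead drop:** the lip's height fell about 6.5 mm along its whole length, as expected when the bead goes over the edge.
- **Overhang:** the two measurements differ a little: about 27 mm from the side camera's depth, and about 31 mm worked out from the fingertip position.
- **Squareness:** the rear rim was within about 0.1° of square when last measured, before the final 2 mm push. The lip's front showed no slope afterwards.
- **Pieces:** all three stayed upright on the tray in the last pictures. The neighbouring teal and pink cups looked unmoved. I did not check the tin, tumbler and lemon again at the end, but the arm passed well above them.

**What went wrong on the way**
- **Joint limit:** the last joint came to rest at its limit on the first approach, reading -2.704 against -2.7. I lifted clear and took the equivalent half-turned grip. If that tiny excess counts as passing the range, it could count against the job.
- **Worktop contact:** the fingertips rubbed the worktop lightly once, with about 7 N upward, so I raised them before pushing on.

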